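# Turn the nursery picture plaque face up against its stand

## Task

The rectangular wooden picture plaque lies face down on the changing table in front of the low wooden picture stand. Turn it over: push it across the table up the sloping front of the stand until it leans there on its edge, then tip it back towards the robot's side so that it ends flat on the table, picture side up, in front of the stand. Do not pick it up high into the air, and leave the round plaque and the tub of cream where they are.

Things in the scene. Friction and masses are not known exactly. Their poses are not given: they have to be found in the camera images.
- plaque_center (a point): Centre (half-way up) of the loose rectangular plaque, a brown board 115 (its x) x 130 (its y) x 12 mm thick (its z), 0.08 to 0.17 kg, too wide to grasp, long edges rounded. Picture on its -z side. Starts face down: +z up, bare back with a small flush steel hanger; its +x edge faces the stand's toe, 5 to 35 mm off, within 8 degrees of parallel. Friction 0.5 to 0.7.
- stand: Fixed pale-wood picture stand, 180 mm wide (y). Origin on table, middle of its toe (front lower edge); x to its back, z up. Front slopes up: 20 mm high at x=24, 40 at x=38, top 66 at x=50; back upright at x=60, free space behind. With its near edge pushed to the toe the plaque leans on the top at about 50 degrees, upper edge 90 mm high and 15 mm behind the back: pull it over from there.
- round_center (a point): Centre (half-way up) of a loose round wooden plaque, 96 mm across, 12 mm thick, already face up. A bystander lying to one side of the work: leave it alone.
- tub_center (a point): Centre (half-way up) of a loose white tub of cream with a lid, 64 mm across and 60 mm high, standing on the table to the other side. A bystander: leave it alone.
There are look-alikes about, which are no part of the job. Leave any purple or yellow look-alike of the part that bears plaque_center alone.

How it is judged:
By the outcome, as a careful person would: the job done as asked, in the order asked, and still so for the second after the job is handed in, with the robot touching nothing.
It also fails if it takes over 45 s, if anything falls off the work surface, if the arm or the gripper's body presses on something with over 40 N, if the wrist force passes 120 N, or if a joint passes its speed limit or range.

## Robot

A 6-joint arm with a two-finger parallel gripper is mounted at the origin on the work surface. World frame = base frame: x ahead of the robot, y to its left, z up, the work surface at z = 0. Lengths are in mm, angles in rad, forces in N, time in s.
With the tool pointing down it reaches from about 300 to 875 mm from the base axis. Payload 6.4 kg.
Tool frame: the origin (TCP) lies midway between the tips of the shut fingers; the grasp point (between the pads) lies 19 mm behind it; z points along the fingers, y is the line along which they close (so a half turn about z gives the same grasp; the last joint's range is limited). The gripper opens to 88 mm and grips with 3 to 60 N. Pads are 18 mm wide; open, the fingers measure 123 mm over their backs; the gripper's body (75 mm by 187 mm) begins 45 mm behind the grasp point.
Start: joints at [1.139, 0.181, 1.607, -0, 1.354, -0.206], TCP at [128.721, 560.421, 211.814] pointing down, gripper open.
Joint ranges: [-2.99, 2.99], [-0.89, 2.07], [0.3, 2.58], [-1.14, 4.28], [0, 2.63], [-3.12, 3.12]. Speed limits (rad/s): [2.57, 2.57, 3.01, 3.14, 3.14, 3.14].

## Interface

Orientations are given as a unit quaternion [w, x, y, z].
In Python, from plant import env gives the robot as it stands.
- The arm moves only by the shell command python3 -m creep 'ROWS' [OPENING] [FORCE]. ROWS is JSON, a list of rows, each a list of 4 numbers: the shift along the tool's x, y, z in cm, then the turn about the tool's z in rad. In form: [[x, y, z, spin], ...]. A call has exactly 5 rows; each row is the pose to reach, as a shift and turn from the pose commanded when the call began, along the tool's axes at that moment; what a row does not reach only later rows make up. A row lasts 1/12 s, in which the tool goes at most 41.7 mm and 7.16 degrees, less where a joint would pass 70% of its speed; a pose out of reach is approached as far as the arm can. A call with a gripper value outside its range is refused whole. OPENING is the opening, from 0 (shut) to 1 (fully open), set as the call begins (- or left out, the last holds). The fingers move at their own pace and stop on an object; FORCE is the grip in N (left out, the last holds). Time passes only in rows, so rows that repeat a pose let the fingers close, or fill a call up. It gives the time, the measured TCP pose, the force, the opening and the grip force at its end, in the units of the state.
- env.observe(): the state, without advancing time (a new reading comes with each control period).
- env.read_camera(name): name is "scene" or "top"; returns the picture (480x640x3 uint8, blue, green, red); there is no depth.
- env.calibration(name): a dict with "fov_y" (degrees; the focal length in pixels is half the picture's height over the tangent of half this angle, whatever the lens; pixels are square), "cx", "cy" (the principal point, pixels), "world_from_camera" (4x4, takes a point from camera to world coordinates). Camera axes: x right, y down, z forward; pixel columns grow to the right and rows downward; lengths in mm; the calibration is good to about 2 mm. A picture is of the moment at which its call begins. calibration takes no time and is no camera call.
- env.close_job(): hands the job in; it is judged then, once.
The state is a dict: "time": time; "joint_pos": joint angles; "joint_velocities": joint speeds; "tau": joint torques, N m; "ee_pos": TCP position; "tcp_rot": TCP orientation; "contact_force": force on the tool from outside, world axes, zero at the start; "wrist_torque": the same for the moment, N m; "opening": finger opening in mm; "grasp_force": force on a finger pad.
Only numpy, scipy, OpenCV 4.12 (cv2) and the standard library are available. Lean on these libraries where they do the work, as an engineer would, in place of code of your own. Each camera call takes 0.05 s, during which the arm holds its last target. There are 200 camera calls.

## Working session

There is one attempt and no reset: what is moved stays moved. The work goes in short steps, Python scripts to look and compute and a shell command to move; the robot and the scene stay as the last step left them, time stands still between calls to the robot, and variables do not carry over. Pictures are saved under pics/ and viewed, at most 10 in all, crops included, and the job is handed in when it is done.

```bash
ls; mkdir -p pics
python3 - <<'E'
from plant import env
import cv2,numpy as np
a=env.read_camera("scene");b=env.read_camera("top")
cv2.imwrite("pics/s0.png",a);cv2.imwrite("pics/t0.png",b)
for n in("scene","top"):
    c=env.calibration(n);print(n,c["fov_y"],c["cx"],c["cy"],np.round(c["world_from_camera"],3).tolist(),[k for k in c])
o=env.observe();print(o["time"],o["ee_pos"],o["tcp_rot"],o["opening"])
E
```

```text
pics
scene 54.417718417026585 322.6021731817601 230.5762822061448 [[0.44, 0.674, -0.593, 1194.726], [0.898, -0.326, 0.295, -299.704], [0.006, -0.662, -0.749, 857.944], [0.0, 0.0, 0.0, 1.0]] ['fov_y', 'cx', 'cy', 'world_from_camera']
top 52.86967481922342 322.3322019707107 233.36815300246656 [[-0.006, -0.986, 0.167, 422.571], [-1.0, 0.01, 0.024, 1.345], [-0.025, -0.167, -0.986, 1106.992], [0.0, 0.0, 0.0, 1.0]] ['fov_y', 'cx', 'cy', 'world_from_camera']
0.1 [128.48979076 559.93173601 211.01981017] [-2.36435673e-04  1.12661931e-01  9.93633072e-01 -7.42878565e-04] 88.39212594950091
```

View pics/s0.png

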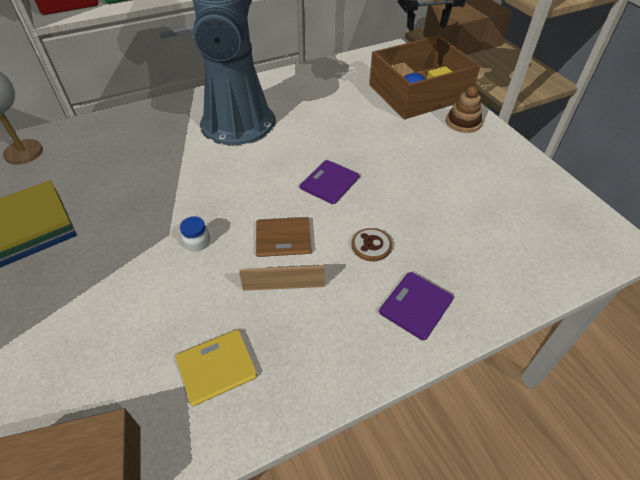

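View pics/t0.png

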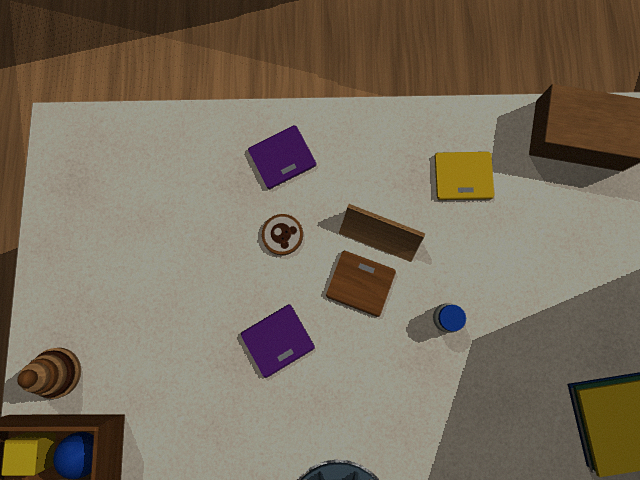

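The scene view shows the plaque at (284,236), the stand at (283,278), the round plaque at (371,243) and the tub at (195,233). In the top view they are at (361,283), (382,232), (282,234) and (451,318). The purple and yellow boards are look-alikes.

```bash
cat > h.py <<'E'
from plant import env
import cv2,numpy as np
def ray(n,uv,z):
    c=env.calibration(n);f=240/np.tan(np.radians(c["fov_y"])/2);T=np.array(c["world_from_camera"])
    uv=np.atleast_2d(np.array(uv,float));d=np.c_[(uv[:,0]-c["cx"])/f,(uv[:,1]-c["cy"])/f,np.ones(len(uv))]@T[:3,:3].T
    return (T[:3,3]+d*((z-T[2,3])/d[:,2:]))[:,:2]
def proj(n,P):
    c=env.calibration(n);f=240/np.tan(np.radians(c["fov_y"])/2);T=np.linalg.inv(np.array(c["world_from_camera"]))
    q=np.atleast_2d(P)@T[:3,:3].T+T[:3,3];return q[:,:2]/q[:,2:]*f+[c["cx"],c["cy"]]
E
python3 - <<'E'
from h import *
for n,f,box in(("top","t0",(300,190,440,330)),("scene","s0",(220,205,345,300))):
    im=cv2.imread(f"pics/{f}.png");h=cv2.cvtColor(im,cv2.COLOR_BGR2HSV)
    m=((h[...,1]>75)&(h[...,0]<25)).astype(np.uint8)*255
    r=np.zeros_like(m);x0,y0,x1,y1=box;r[y0:y1,x0:x1]=m[y0:y1,x0:x1]
    r=cv2.morphologyEx(r,cv2.MORPH_CLOSE,np.ones((5,5),np.uint8)) if 0 else r
    for c in cv2.findContours(r,0,2)[0]:
        if cv2.contourArea(c)<500: continue
        p=cv2.approxPolyDP(c,4,True)[:,0]; R=cv2.minAreaRect(c)
        print(n,cv2.contourArea(c),p.tolist(),np.round(R[0]),)
        for z in(0,12,66):print(z,np.round(ray(n,p,z)).tolist(), np.round(ray(n,cv2.boxPoints(R),z)).tolist())
print("round",ray("top",(282,234),12),"tub",ray("top",(452,318),60))
E
python3 - <<'E'
import cv2
b=cv2.imread("pics/t0.png")[190:330,300:450];a=cv2.imread("pics/s0.png")[205:305,220:350]
import numpy as np
b=cv2.resize(b,(600,560),interpolation=2);cv2.imwrite("pics/c0.png",b)
E
```

```text
top 2844.5 [[344, 250], [326, 296], [378, 316], [395, 270]] [361. 283.]
0 [[570.0, -22.0], [465.0, 21.0], [420.0, -96.0], [523.0, -138.0]] [[464.0, 25.0], [572.0, -17.0], [524.0, -142.0], [417.0, -99.0]]
12 [[569.0, -22.0], [465.0, 20.0], [420.0, -95.0], [522.0, -136.0]] [[463.0, 24.0], [571.0, -17.0], [523.0, -141.0], [417.0, -98.0]]
66 [[562.0, -20.0], [463.0, 19.0], [420.0, -91.0], [517.0, -129.0]] [[461.0, 23.0], [563.0, -16.0], [518.0, -134.0], [417.0, -93.0]]
top 2442.5 [[348, 205], [339, 233], [412, 259], [424, 233]] [381. 233.]
0 [[677.0, -33.0], [610.0, -11.0], [548.0, -177.0], [608.0, -207.0]] [[611.0, -6.0], [681.0, -34.0], [608.0, -209.0], [540.0, -180.0]]
12 [[674.0, -32.0], [608.0, -11.0], [547.0, -176.0], [606.0, -205.0]] [[609.0, -6.0], [678.0, -34.0], [606.0, -207.0], [538.0, -178.0]]
66 [[662.0, -31.0], [599.0, -10.0], [541.0, -167.0], [597.0, -195.0]] [[600.0, -5.0], [666.0, -32.0], [597.0, -197.0], [533.0, -169.0]]
scene 1670.5 [[324, 266], [243, 269], [240, 276], [243, 289], [323, 286]] [282. 277.]
0 [[615.0, -6.0], [542.0, -177.0], [557.0, -189.0], [594.0, -195.
[... 239 characters left out ...]
66 [[659.0, -29.0], [592.0, -186.0], [606.0, -198.0], [640.0, -203.0], [704.0, -53.0]] [[588.0, -192.0], [656.0, -27.0], [706.0, -50.0], [641.0, -208.0]]
scene 1906.5 [[308, 218], [257, 220], [256, 254], [309, 253]] [283. 236.]
0 [[462.0, 24.0], [412.0, -93.0], [513.0, -134.0], [565.0, -21.0]] [[408.0, -100.0], [458.0, 29.0], [567.0, -16.0], [520.0, -137.0]]
12 [[472.0, 20.0], [423.0, -96.0], [523.0, -137.0], [574.0, -25.0]] [[419.0, -103.0], [468.0, 25.0], [576.0, -20.0], [530.0, -139.0]]
66 [[518.0, -1.0], [473.0, -109.0], [566.0, -147.0], [613.0, -43.0]] [[468.0, -115.0], [514.0, 4.0], [616.0, -38.0], [572.0, -149.0]]
round [[607.37815828 120.7288632 ]] tub [[ 414.60679865 -247.62611342]]
```

View pics/c0.png

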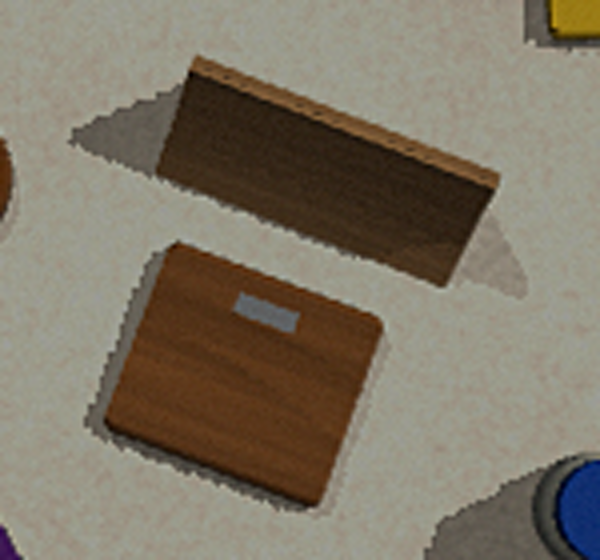

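```bash
cat > d.py <<'E'
# usage: d.py sx sy z  -> shift in tool axes (cm) and spin to a TCP target given in the stand frame (mm)
import sys
from h import *
from scipy.spatial.transform import Rotation as R
O=np.array([576,-91.]);A=np.radians(-21.7);ex=np.array([np.cos(A),np.sin(A)]);ey=np.array([-ex[1],ex[0]])
o=env.observe();q=o["tcp_rot"];M=R.from_quat([q[1],q[2],q[3],q[0]]).as_matrix();p=np.array(o["ee_pos"])
r=p[:2]-O;print("t",o["time"],"now stand",np.round([r@ex,r@ey,p[2]],1),"F",np.round(o["contact_force"],1),"op",round(o["opening"]))
if len(sys.argv)>3:
    s=list(map(float,sys.argv[1:4]));t=np.r_[O+s[0]*ex+s[1]*ey,s[2]]
    D=M.T@np.r_[-ex,0];print("shift cm",np.round(M.T@(t-p)/10,2),"spin",round(np.arctan2(D[1],D[0]),3))
E
python3 d.py -190 0 120; python3 -m creep '[[-2.4,-3.2,0.3,0.08],[-4.9,-6.4,1,0.15],[-7.4,-9.6,2,0.15],[-9.9,-12.8,3,0.15],[-12.4,-16,4,0.15]]' 1; python3 d.py -190 0 60
```

```text
t 0.1 now stand [-656.5  439.3  211. ] F [ 1.   0.8 -0.3] op 88
shift cm [-39.41 -50.51   9.17] spin 0.153
time: 0.52
ee_pos: [213.5, 375.4, 171.2]
tcp_rot: [-0.0, 0.186, 0.982, -0.0]
contact_force: [1.4, 0.2, 0.0]
opening: 87.7
grasp_force: 0.0
t 0.5167 now stand [-509.2  299.3  171.2] F [1.4 0.2 0. ] op 88
shift cm [-31.8  -30.05  11.13] spin 0.004
```

```bash
python3 -m creep '[[-2.8,-2.7,1,0],[-5.6,-5.4,2,0],[-8.4,-8,3,0],[-11.2,-10.6,4,0],[-14,-13.2,5,0]]' ; python3 -m creep '[[-2.8,-2.7,0.5,0],[-5.6,-5.4,1,0],[-8.4,-8,1.5,0],[-11.2,-10.6,2,0],[-14,-13.2,2.5,0]]'; python3 d.py -190 0 40
```

```text
time: 0.93
ee_pos: [295.4, 201.3, 121.5]
tcp_rot: [0.0, 0.187, 0.982, 0.0]
contact_force: [0.8, 0.3, -0.1]
opening: 88.1
grasp_force: 0.0
time: 1.35
ee_pos: [377.4, 26.8, 96.7]
tcp_rot: [0.0, 0.187, 0.982, 0.0]
contact_force: [1.2, -0.5, 0.0]
opening: 88.4
grasp_force: 0.0
t 1.35 now stand [-228.1   36.    96.7] F [ 1.2 -0.5  0. ] op 88
shift cm [-3.8  -3.61  5.67] spin 0.002
```

```bash
python3 -m creep '[[-1.3,-1.2,2.5,0],[-2.6,-2.4,5,0],[-3.8,-3.6,7,0],[-3.8,-3.6,8.5,0],[-3.8,-3.6,9.2,0]]' ; python3 d.py -160 0 4
python3 - <<'E'
from h import *
b=env.read_camera("top")[190:380,270:450]
cv2.imwrite("pics/c1.png",cv2.resize(b,None,fx=3,fy=3,interpolation=2))
E
```

```text
time: 1.77
ee_pos: [397.9, -19.0, 2.9]
tcp_rot: [-0.002, 0.188, 0.982, 0.0]
contact_force: [-0.2, 0.3, 0.8]
opening: 88.1
grasp_force: 0.0
t 1.7667 now stand [-192.1    1.     2.9] F [-0.2  0.3  0.8] op 88
shift cm [-3.21 -0.11 -0.12] spin 0.001
```

View pics/c1.png

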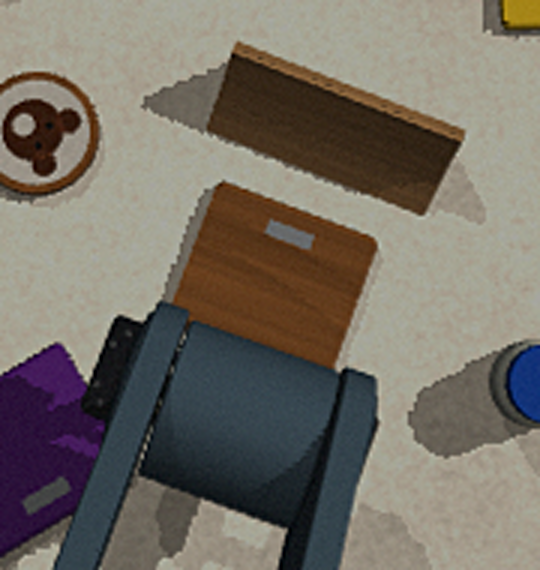

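The gripper is centred behind the plaque's near edge, which runs from (165,300) to (335,365) in this crop, and it is clear of the purple board and the tub. Now I push.

```bash
python3 -m creep '[[-1.4,0,0,0],[-2.8,0,-0.1,0],[-4,0,-0.1,0],[-5.2,0,-0.1,0],[-6.4,0,-0.1,0]]' ; python3 d.py; python3 -m creep '[[-1,0,0,0],[-2,0,0,0],[-3,0,0,0],[-4,0,0,0],[-5,0,0,0]]';  python3 d.py -18 0 4
python3 - <<'E'
from h import *
b=env.read_camera("scene")[170:310,190:390]
cv2.imwrite("pics/c2.png",cv2.resize(b,None,fx=3,fy=3,interpolation=2))
E
```

```text
time: 2.23
ee_pos: [459.6, -41.8, 6.8]
tcp_rot: [0.0, 0.186, 0.983, -0.0]
contact_force: [-0.1, 0.6, 0.3]
opening: 88.0
grasp_force: 0.0
t 2.2333 now stand [-126.3    2.7    6.8] F [-0.1  0.6  0.3] op 88
time: 2.65
ee_pos: [506.1, -60.7, 6.0]
tcp_rot: [-0.0, 0.187, 0.982, 0.0]
contact_force: [0.0, -0.3, 0.2]
opening: 88.1
grasp_force: 0.0
t 2.65 now stand [-76.2   2.3   6. ] F [ 0.  -0.3  0.2] op 88
shift cm [-5.82 -0.25  0.2 ] spin 0.003
```

View pics/c2.png

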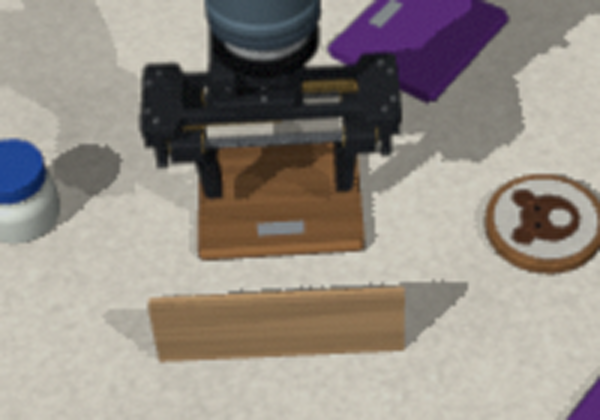

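The fingertips, at (212,190) and (345,185) in the crop, are over the plaque, and the plaque has not moved. So the open fingers' tips must sit higher than the TCP. I'll back off, half close the fingers and feel for the table.

```bash
python3 -m creep '[[2,0,-1,0],[5,0,-1.5,0],[8,0,-1.5,0],[10.5,0,-1.5,0],[11.3,-0.2,-0.6,0]]' 0.35; python3 -m creep '[[0,0,0.3,0],[0,0,0.6,0],[0,0,0.8,0],[0,0,0.9,0],[0,0,0.9,0]]'; python3 d.py -18 0 4
```

```text
time: 3.12
ee_pos: [396.6, -19.3, 12.1]
tcp_rot: [-0.001, 0.186, 0.982, 0.0]
contact_force: [1.4, -0.3, 0.3]
opening: 56.8
grasp_force: 0.0
time: 3.53
ee_pos: [400.2, -21.2, 2.9]
tcp_rot: [0.0, 0.187, 0.982, -0.0]
contact_force: [1.0, 0.8, 0.2]
opening: 30.7
grasp_force: 0.0
t 3.5333 now stand [-189.1   -0.2    2.9] F [1.  0.8 0.2] op 31
shift cm [-17.11  -0.03  -0.11] spin 0.003
```

```bash
python3 -m creep '[[0,0,0.1,0],[0,0,0.2,0],[0,0,0.3,0],[0,0,0.3,0],[0,0,0.3,0]]'; python3 -m creep '[[0,0,0.1,0],[0,0,0.2,0],[0,0,0.2,0],[0,0,0.2,0],[0,0,0.2,0]]'
```

```text
time: 3.95
ee_pos: [399.4, -20.9, -0.1]
tcp_rot: [-0.0, 0.187, 0.982, 0.0]
contact_force: [-0.6, 0.3, -0.7]
opening: 30.9
grasp_force: 0.0
time: 4.37
ee_pos: [399.4, -20.9, -2.1]
tcp_rot: [-0.0, 0.187, 0.982, -0.0]
contact_force: [-0.2, 0.3, -0.6]
opening: 31.0
grasp_force: 0.0
```

```bash
python3 -m creep '[[0,0,0.1,0],[0,0,0.2,0],[0,0,0.2,0],[0,0,0.2,0],[0,0,0.2,0]]'; python3 -m creep '[[0,0,0.1,0],[0,0,0.2,0],[0,0,0.2,0],[0,0,0.2,0],[0,0,0.2,0]]'
```

```text
time: 4.78
ee_pos: [399.5, -20.9, -4.1]
tcp_rot: [-0.0, 0.187, 0.982, -0.0]
contact_force: [0.8, 0.2, 0.2]
opening: 30.8
grasp_force: 0.0
time: 5.2
ee_pos: [399.4, -20.9, -6.1]
tcp_rot: [-0.0, 0.187, 0.982, 0.0]
contact_force: [-0.2, -0.2, 0.2]
opening: 31.0
grasp_force: 0.0
```

```bash
python3 -m creep '[[0,0,0.1,0],[0,0,0.2,0],[0,0,0.3,0],[0,0,0.3,0],[0,0,0.3,0]]'; python3 d.py
python3 - <<'E'
from h import *
b=env.read_camera("scene")[140:290,190:390]
cv2.imwrite("pics/c3.png",cv2.resize(b,None,fx=4,fy=4,interpolation=2))
E
```

```text
time: 5.62
ee_pos: [399.4, -20.8, -9.2]
tcp_rot: [-0.0, 0.187, 0.982, 0.0]
contact_force: [-0.5, -0.0, 0.0]
opening: 30.7
grasp_force: 0.0
t 5.6167 now stand [-1.901e+02 -1.000e-01 -9.200e+00] F [-0.5 -0.   0. ] op 31
```

View pics/c3.png

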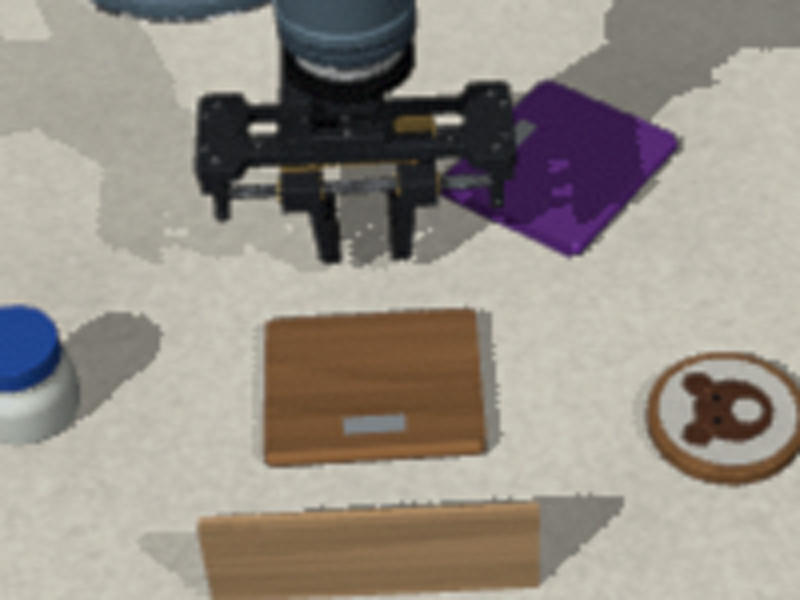

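The plaque is untouched. The tips show at (330,260) and (400,255) in the crop, short of the near edge at y≈315. Next I triangulate their true height.

Run:
```python
from h import *
m=np.array([[190+330/4,140+260/4],[190+400/4,140+256/4]]).mean(0)
for z in(-9,0,10,20,30,40):print(z,np.round(ray("scene",m,z)))
t=env.read_camera("top")[210:380,280:440];cv2.imwrite("pics/c4.png",cv2.resize(t,None,fx=3.5,fy=3.5,interpolation=2))
print(proj("top",[[399,-21,0],[399,-21,20]]))
```

```text
-9 [[380. -15.]]
0 [[389. -18.]]
10 [[398. -21.]]
20 [[407. -24.]]
30 [[417. -28.]]
40 [[426. -31.]]
[[344.68785658 325.51032702]
 [344.87336322 325.70534202]]
```

View pics/c4.png

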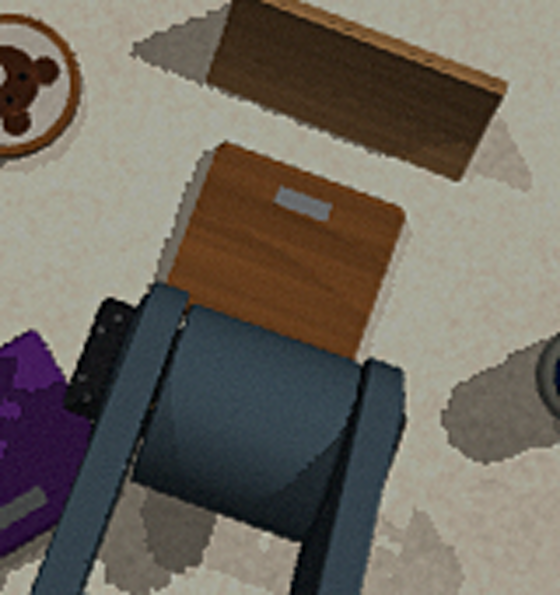

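The tips are really about 20 mm higher than the reading suggests. I'll keep lowering by feel.

```bash
python3 -m creep '[[0,0,0.1,0],[0,0,0.2,0],[0,0,0.3,0],[0,0,0.4,0],[0,0,0.4,0]]'|sed -n '2p;4p';python3 -m creep '[[0,0,0.1,0],[0,0,0.2,0],[0,0,0.2,0],[0,0,0.2,0],[0,0,0.2,0]]'|sed -n '2p;4p'
```

```text
ee_pos: [399.3, -20.8, -13.3]
contact_force: [0.2, 0.7, -0.7]
ee_pos: [399.5, -20.9, -15.1]
contact_force: [-0.7, -0.3, 0.7]
```

```bash
python3 -m creep '[[0,0,0.1,0],[0,0,0.2,0],[0,0,0.2,0],[0,0,0.2,0],[0,0,0.2,0]]'|sed -n '2p;4p';python3 - <<'E'
from h import *
a=env.read_camera("scene")
b=a[140:290,190:390]
h=cv2.cvtColor(a,cv2.COLOR_BGR2HSV)
# dark finger pixels: lowest rows
d=(a.max(2)<60)[190:222,255:310]
print("\n".join(str(r+190)+" "+"".join("#" if v else "." for v in d[r]) for r in range(0,32)))
E
```

```text
ee_pos: [399.4, -20.9, -17.1]
contact_force: [1.3, -0.9, -0.1]
190 .....###############............############.........##
191 ......##############............############.........##
192 ......##############............############..........#
193 ......##############............############...........
194 ......##############............#######................
195 ............#######.............#######................
196 .............#######............#######................
197 .............#######............#######................
198 ..............######............#######................
199 ..............######............######.................
200 ..............######.............#####.................
201 ..............######.............#####.................
202 ...............#####.............#####.................
203 ...............#####.............#####.................
204 ...............#####.............#####.................
205 ...............#####.............#####.................
206 ................####..............###..................
207 .............
[... 182 characters left out ...]
........................................
211 .......................................................
212 .......................................................
213 .......................................................
214 .......................................................
215 .......................................................
216 .......................................................
217 .......................................................
218 .......................................................
219 .......................................................
220 .......................................................
221 .......................................................
```

```bash
python3 - <<'E'
from h import *
for z in(0,5,10,15):print(z,np.round(ray("scene",(281.5,207.5),z)))
E
python3 -m creep '[[0,0,0.1,0],[0,0,0.2,0],[0,0,0.2,0],[0,0,0.2,0],[0,0,0.2,0]]'|sed -n '2p;4p'
```

```text
0 [[399. -21.]]
5 [[403. -23.]]
10 [[408. -25.]]
15 [[413. -26.]]
ee_pos: [399.4, -20.9, -19.1]
contact_force: [0.9, 0.6, 0.2]
```

```bash
for i in 1; do python3 -m creep '[[0,0,0.1,0],[0,0,0.2,0],[0,0,0.2,0],[0,0,0.2,0],[0,0,0.2,0]]'|sed -n '2p;4p'; done; python3 -m creep '[[0,0,0.05,0],[0,0,0.1,0],[0,0,0.15,0],[0,0,0.15,0],[0,0,0.15,0]]'|sed -n '2p;4p'
```

```text
ee_pos: [399.5, -20.9, -21.1]
contact_force: [-0.5, -0.3, -0.2]
ee_pos: [399.4, -20.9, -22.6]
contact_force: [0.7, -0.1, -0.7]
```

```bash
python3 -m creep '[[0,0,0.05,0],[0,0,0.1,0],[0,0,0.15,0],[0,0,0.15,0],[0,0,0.15,0]]'|sed -n '2p;4p'; python3 -m creep '[[0,0,0.05,0],[0,0,0.1,0],[0,0,0.1,0],[0,0,0.1,0],[0,0,0.1,0]]'|sed -n '1,4p'
```

```text
ee_pos: [399.4, -20.8, -24.1]
contact_force: [0.4, 1.2, -0.0]
time: 9.1
ee_pos: [399.5, -20.9, -25.1]
tcp_rot: [0.0, 0.187, 0.982, -0.0]
contact_force: [0.4, -0.8, -0.5]
```

```bash
python3 -m creep '[[-1.2,0,0,0],[-2.4,0,0,0],[-3.6,0,0,0],[-4.8,0,0,0],[-6,0,0,0]]'
cat > loc.py <<'E'
from h import *
import sys
a=env.read_camera("scene");h=cv2.cvtColor(a,cv2.COLOR_BGR2HSV)
m=((h[...,1]>75)&(h[...,0]<25)).astype(np.uint8)*255
r=np.zeros_like(m);r[190:310,220:345]=m[190:310,220:345]
for c in cv2.findContours(r,0,2)[0]:
    if cv2.contourArea(c)>300:print(cv2.contourArea(c),cv2.approxPolyDP(c,3,True)[:,0].tolist())
if len(sys.argv)>1:cv2.imwrite(sys.argv[1],cv2.resize(a[150:310,190:390],None,fx=3.5,fy=3.5,interpolation=2))
E
python3 loc.py; python3 d.py
```

```text
time: 9.52
ee_pos: [455.5, -43.0, -25.2]
tcp_rot: [-0.0, 0.187, 0.982, 0.0]
contact_force: [0.1, 0.5, 0.2]
opening: 30.8
grasp_force: 0.3
1671.5 [[324, 266], [243, 269], [240, 276], [243, 289], [323, 286]]
1981.0 [[256, 229], [257, 264], [311, 260], [308, 225]]
t 9.5667 now stand [-1.266e+02 -1.000e-01 -2.450e+01] F [ 0.5 -1.3  0.3] op 31
```

```bash
python3 -m creep '[[-0.8,0,0,0],[-1.6,0,0,0],[-2.4,0,0,0],[-3.2,0,0,0],[-4,0,0,0]]'|sed -n 4p; python3 -m creep '[[-0.6,0,0,0],[-1.2,0,0,0],[-1.8,0,0,0],[-2.4,0,0,0],[-3,0,0,0]]'|sed -n 4p; python3 loc.py pics/c5.png; python3 d.py -18 0 -25
```

```text
contact_force: [-1.0, 0.5, -0.2]
contact_force: [-1.3, -0.5, -0.8]
2789.0 [[240, 270], [243, 289], [324, 285], [324, 266], [313, 265], [310, 247], [256, 249], [254, 267]]
t 10.45 now stand [-57.9   0.2 -24.7] F [-0.5 -0.7  1.1] op 31
shift cm [-3.99 -0.03  0.04] spin 0.003
```

View pics/c5.png

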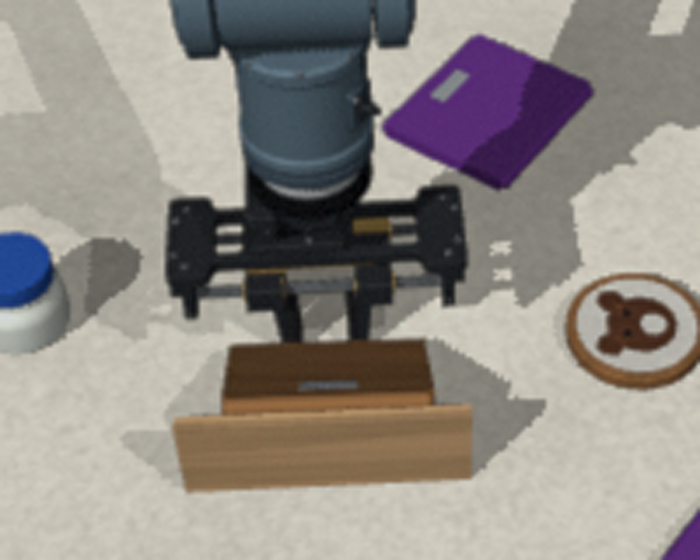

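The plaque is climbing the slope squarely: its upper edge runs along y≈405 in the crop, just in front of the stand's top. I keep pushing.

```bash
python3 -m creep '[[-0.6,0,0,0],[-1.2,0,0,0],[-1.8,0,0,0],[-2.3,0,0,0],[-2.8,0,0,0]]'|sed -n 4p; python3 loc.py pics/c6.png; python3 d.py -18 0 -25
```

```text
contact_force: [-1.4, 1.2, -0.5]
2233.5 [[240, 270], [243, 289], [324, 285], [324, 266], [315, 266], [311, 257], [257, 259], [251, 269]]
t 10.9167 now stand [-30.2   0.2 -24.8] F [0.8 0.1 0.3] op 31
shift cm [-1.22 -0.03  0.02] spin 0.003
```

View pics/c6.png

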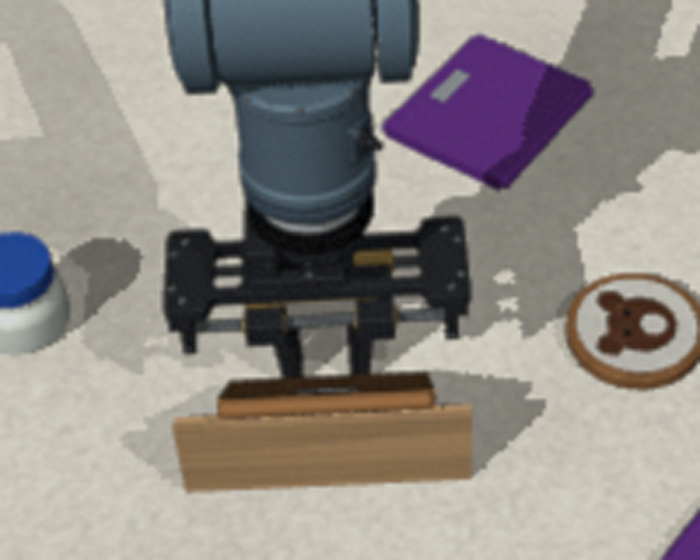

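```bash
python3 -m creep '[[-0.3,0,0,0],[-0.6,0,0,0],[-0.8,0,0,0],[-1.0,0,0,0],[-1.2,0,0,0]]'|sed -n 4p; python3 loc.py pics/c7.png; python3 d.py -18 0 -25
python3 - <<'E'
# predicted pixels of upper edge (lower-face corner) for near edge at toe offset g, leaning on (50,66)
from h import *
O=np.array([576,-91.]);A=np.radians(-21.7);ex=np.array([np.cos(A),np.sin(A)]);ey=np.array([-ex[1],ex[0]])
W=lambda x,y,z:[*(O+x*ex+y*ey),z]
for g in(-30,-15,-5,0,5):
    t=np.arctan2(66,50-g)
    for k in(0,12):
        print(g,k,round(np.degrees(t)),np.round(proj("scene",[W(g+115*np.cos(t)-k*np.sin(t),s,115*np.sin(t)+k*np.cos(t)) for s in(-65,65)])).tolist())
E
```

```text
contact_force: [-1.3, 0.7, -0.9]
2007.0 [[324, 266], [315, 266], [313, 260], [253, 263], [250, 269], [240, 270], [243, 289], [323, 286]]
t 11.3833 now stand [-19.4   0.4 -25. ] F [-0.4 -0.3 -1. ] op 31
shift cm [-0.14 -0.04  0.  ] spin 0.003
-30 0 40 [[251.0, 270.0], [313.0, 266.0]]
-30 12 40 [[250.0, 264.0], [313.0, 261.0]]
-15 0 45 [[250.0, 270.0], [313.0, 266.0]]
-15 12 45 [[250.0, 264.0], [313.0, 261.0]]
-5 0 50 [[250.0, 269.0], [313.0, 266.0]]
-5 12 50 [[250.0, 263.0], [313.0, 260.0]]
0 0 53 [[250.0, 269.0], [313.0, 265.0]]
0 12 53 [[249.0, 263.0], [313.0, 259.0]]
5 0 56 [[250.0, 268.0], [313.0, 264.0]]
5 12 56 [[249.0, 262.0], [313.0, 258.0]]
```

```bash
python3 -m creep '[[-0.1,0,0,0],[-0.2,0,0,0],[-0.3,0,0,0],[-0.3,0,0,0],[-0.3,0,0,0]]'|sed -n 4p; python3 loc.py; python3 -m creep '[[0.3,0,0,0],[0.8,0,0,0],[1.8,0,0,0],[3,0,0,0],[5,0,-0.5,0]]'|sed -n 4p; python3 loc.py; python3 d.py 115 0 110
```

```text
contact_force: [-4.1, 1.2, 3.4]
2022.5 [[324, 266], [315, 266], [313, 260], [252, 263], [250, 269], [240, 270], [243, 289], [323, 286]]
contact_force: [0.6, -0.2, 0.5]
2005.5 [[324, 266], [314, 266], [312, 260], [252, 263], [250, 269], [240, 270], [243, 289], [323, 286]]
t 12.3167 now stand [-71.1   0.5 -20.4] F [-1.2  2.6 -1.4] op 31
shift cm [-18.57  -0.12 -13.09] spin 0.004
```

The plaque leans at the toe and stays there with the fingers withdrawn. Now up and over to behind it.

```bash
python3 -m creep '[[0.3,0,-3,0],[0.3,0,-6.5,0],[0.3,0,-10,0],[0.3,0,-13,0],[0.3,0,-14.5,0]]' 0.7|sed -n 2,4p; python3 -m creep '[[-3.5,0,0,0],[-7,0,0,0],[-11,0,0,0],[-15,0,0,0],[-19,-0.1,0,0]]'|sed -n 2,5p; python3 loc.py; python3 d.py 112 0 45
```

```text
ee_pos: [513.7, -65.8, 129.5]
tcp_rot: [0.004, 0.187, 0.982, -0.001]
contact_force: [0.0, 0.1, -0.5]
ee_pos: [689.6, -136.3, 125.2]
tcp_rot: [0.001, 0.187, 0.982, -0.0]
contact_force: [0.6, 0.2, 0.3]
opening: 61.8
1881.0 [[324, 266], [314, 266], [313, 260], [304, 261], [302, 268], [297, 268], [295, 261], [263, 263], [263, 269], [258, 271], [252, 263], [250, 269], [240, 270], [243, 289], [323, 286]]
t 13.2 now stand [128.6  -1.6 123.1] F [-1.  -2.2 -0.1] op 62
shift cm [1.7  0.16 7.8 ] spin 0.001
```

```bash
python3 -m creep '[[0.6,0.1,1.8,0],[1.2,0.2,3.6,0],[1.4,0.2,5.4,0],[1.4,0.2,7,0],[1.4,0.2,7.4,0]]'|sed -n 2,4p;  python3 d.py 112 0 45; python3 loc.py pics/c8.png;python3 - <<'E'
from h import *
from plant import env
p=np.array(env.observe()["ee_pos"]);A=np.radians(-21.7);ex=np.array([np.cos(A),np.sin(A),0]);ey=np.array([-ex[1],ex[0],0])
for dz in(0,15,25,35):
  print(dz,np.round(proj("scene",[p+9*ex+s*ey+[0,0,dz] for s in(-38,38)]),1).tolist())
a=cv2.imread("pics/c8.png");g=cv2.resize(a,None,fx=1/3.5,fy=1/3.5,interpolation=cv2.INTER_AREA)
d=g.max(2)<60
for s in range(85,140):print(s+150,"".join("#" if v else "." for v in d[s,45:140]))
E
```

```text
ee_pos: [673.1, -127.9, 47.5]
tcp_rot: [-0.002, 0.187, 0.982, 0.0]
contact_force: [-0.5, 0.4, -0.1]
t 13.6167 now stand [103.9   1.7  47.5] F [-0.5  0.4 -0.1] op 61
shift cm [-0.81 -0.17  0.24] spin 0.003
413.0 [[298, 276], [266, 275], [267, 288], [298, 287]]
0 [[265.5, 297.6], [302.5, 295.4]]
15 [[264.9, 293.5], [302.3, 291.3]]
25 [[264.5, 290.8], [302.2, 288.5]]
35 [[264.0, 287.9], [302.1, 285.6]]
235 ......................#...............................##..######...............................
236 .....................###.............................#...#######...............................
237 .....................####..............................#########........................###....
238 ......................####............................#########..................############..
239 .....................######.........................###..######.................#############..
240 .....................########.....................##....#######.................########.####..
241 .....................########...................##.....#######.................########..####
[... 4102 characters left out ...]

283 ........................#########...............................######.........................
284 .........................########...............................######.........................
285 .........................########...............................######.........................
286 .........................########...............................######.........................
287 ..........................#######...............................#####..........................
288 ..........................#######..............................................................
289 ...........................#####...............................................................
```

```bash
python3 -m creep '[[0,-0.1,0.2,0],[0,-0.1,0.5,0],[0.5,-0.1,0.5,0],[1,-0.1,0.5,0],[1.5,-0.1,0.5,0]]'|sed -n 2,4p;  python3 -m creep '[[0.5,0,0,0],[1,0,0,0],[1.5,0,0,0],[2,0,0,0],[2.5,0,0,0]]'|sed -n 2,4p; python3 d.py -16 0 45
python3 - <<'E'
from h import *
cv2.imwrite("pics/c9.png",env.read_camera("top")[150:350,250:500])
E
```

```text
ee_pos: [660.7, -123.9, 46.7]
tcp_rot: [0.0, 0.187, 0.982, -0.0]
contact_force: [0.8, -1.2, 0.1]
ee_pos: [637.4, -114.7, 46.2]
tcp_rot: [0.0, 0.187, 0.982, -0.0]
contact_force: [0.7, -0.4, 0.2]
t 14.5 now stand [65.8  0.6 46.2] F [ 0.7 -0.4  0.2] op 62
shift cm [ 8.18 -0.04  0.12] spin 0.003
```

```bash
python3 -m creep '[[0.5,0,0,0],[1,0,0,0],[1.5,0,0,0],[2,0,0,0],[2.5,0,0,0]]'|sed -n 2,4p;  python3 -m creep '[[0.5,0,0,0],[1,0,0,0],[1.5,0,0,0],[2,0,0,0],[2.5,0,0,0]]'|sed -n 2,4p; python3 d.py -16 0 45; python3 loc.py pics/c10.png
```

```text
ee_pos: [613.9, -105.5, 45.9]
tcp_rot: [-0.0, 0.187, 0.982, -0.0]
contact_force: [-0.2, -1.1, 0.2]
ee_pos: [590.6, -96.3, 46.0]
tcp_rot: [0.0, 0.187, 0.982, -0.0]
contact_force: [1.3, 0.0, -0.1]
t 15.3833 now stand [15.6  0.5 46. ] F [ 1.3  0.  -0.1] op 62
shift cm [ 3.16 -0.04  0.1 ] spin 0.003
1670.5 [[324, 266], [243, 269], [240, 276], [243, 289], [323, 286]]
```

View pics/c10.png

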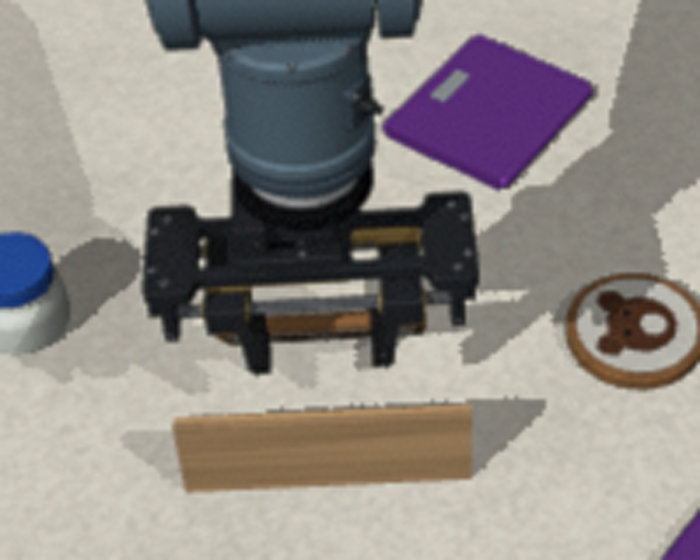

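Run:
```python
from h import *
O=np.array([576,-91.]);A=np.radians(-21.7);ex=np.array([np.cos(A),np.sin(A)]);ey=np.array([-ex[1],ex[0]])
for uv in [(253,247),(311,244),(283,238)]:
  for z in (6,12,60,110):
    r=ray("scene",uv,z)[0]-O;print(uv,z,np.round([r@ex,r@ey]))
t=env.read_camera("top");h=cv2.cvtColor(t,cv2.COLOR_BGR2HSV);m=((h[...,1]>75)&(h[...,0]<25)).astype(np.uint8)
r=np.zeros_like(m);r[190:345,300:430]=m[190:345,300:430]
for c in cv2.findContours(r,0,2)[0]:
    if cv2.contourArea(c)>60:
        p=cv2.approxPolyDP(c,3,True)[:,0];print(cv2.contourArea(c),p.tolist());q=ray("top",p,12)-O;print(np.round(np.c_[q@ex,q@ey]).tolist())
```

```text
(253, 247) 6 [-59. -70.]
(253, 247) 12 [-54. -69.]
(253, 247) 60 [-14. -63.]
(253, 247) 110 [ 28. -57.]
(311, 244) 6 [-58.  67.]
(311, 244) 12 [-53.  67.]
(311, 244) 60 [-13.  65.]
(311, 244) 110 [28. 63.]
(283, 238) 6 [-82.   1.]
(283, 238) 12 [-77.   1.]
(283, 238) 60 [-35.   3.]
(283, 238) 110 [8. 5.]
668.5 [[352, 249], [398, 265], [404, 258], [408, 260], [410, 251], [406, 257], [395, 254], [397, 247], [366, 239], [362, 233]]
[[-24.0, 46.0], [-20.0, -64.0], [-0.0, -72.0], [-1.0, -82.0], [20.0, -79.0], [3.0, -75.0], [1.0, -50.0], [18.0, -48.0], [10.0, 24.0], [19.0, 37.0]]
```

Run:
```python
from h import *
a=env.read_camera("scene");t=env.read_camera("top");a0=cv2.imread("pics/s0.png")
for u in (275,282,290,256,308):print(u,[(v,a[v,u].tolist()) for v in range(232,268,3)])
O=np.array([576,-91.]);A=np.radians(-21.7);ex=np.array([np.cos(A),np.sin(A)]);ey=np.array([-ex[1],ex[0]])
for z in(12,60,115):
  q=ray("top",[[352,249],[398,265]],z)-O;print(z,np.round(np.c_[q@ex,q@ey]).tolist())
print("top strip",[(v,t[v,int(383-(v-232)*-0.0)].tolist()) for v in range(215,275,4)])
```

```text
275 [(232, [167, 178, 181]), (235, [91, 92, 91]), (238, [77, 77, 78]), (241, [32, 54, 76]), (244, [41, 54, 71]), (247, [150, 160, 163]), (250, [159, 169, 173]), (253, [159, 170, 174]), (256, [161, 172, 176]), (259, [161, 173, 176]), (262, [186, 197, 203]), (265, [191, 202, 207])]
282 [(232, [185, 197, 202]), (235, [81, 81, 79]), (238, [92, 95, 97]), (241, [32, 56, 77]), (244, [40, 48, 57]), (247, [155, 166, 169]), (250, [184, 196, 201]), (253, [183, 195, 200]), (256, [185, 199, 203]), (259, [185, 197, 203]), (262, [180, 191, 196]), (265, [188, 199, 203])]
290 [(232, [190, 203, 208]), (235, [89, 86, 83]), (238, [101, 113, 121]), (241, [58, 93, 133]), (244, [42, 50, 61]), (247, [163, 173, 177]), (250, [186, 198, 202]), (253, [186, 198, 202]), (256, [187, 201, 206]), (259, [186, 198, 203]), (262, [180, 192, 196]), (265, [145, 154, 157])]
256 [(232, [48, 78, 94]), (235, [36, 33, 32]), (238, [43, 40, 38]), (241, [31, 28, 25]), (244, [33, 33, 36]), (247, [54, 61, 67]), (250, [161, 170, 174]), (253, [180, 192, 196]), (256, [185, 196, 201]), (259, [184, 196, 200]), (262, [179, 191, 196]), (265, [188, 200, 205])]
308 [(232, [37, 35, 32]), (235, [43, 40, 37]), (238, [32, 29, 28]), (241, [30, 28, 30]), (244, [63, 70, 76]), (247, [189, 202, 207]), (250, [190, 202, 206]), (253, [189, 202, 207]), (256, [195, 207, 209]), (259, [188, 201, 206]), (262, [186, 197, 202]), (265, [135, 145, 148])]
12 [[-24.0, 46.0], [-20.0, -64.0]]
60 [[-30.0, 45.0], [-27.0, -60.0]]
115 [[-38.0, 44.0], [-35.0, -56.0]]
top strip [(215, [42, 37, 27]), (219, [33, 28, 25]), (223, [28, 25, 20]), (227, [26, 22, 18]), (231, [30, 27, 21]), (235, [24, 20, 18]), (239, [22, 18, 16]), (243, [33, 32, 28]), (247, [17, 27, 44]), (251, [16, 28, 46]), (255, [13, 24, 44]), (259, [30, 37, 44]), (263, [79, 73, 55]), (267, [85, 75, 60]), (271, [93, 84, 65])]
```

The last picture shows only a brown strip behind the fingers, at (220–425, 310–340), so the board is upright or already over. I'll finish the sweep at this height, then rise and measure.

```bash
python3 -m creep '[[0.6,0,0,0],[1.2,0,0,0],[1.8,0,0,0],[2.4,0,0,0],[3,0,0,0]]'|sed -n 4p;  python3 -m creep '[[0.6,0,0,0],[1.2,0,0,0],[1.8,0,0,0],[1.8,0,0,0],[1.8,0,0,0]]'|sed -n 2,4p; python3 -m creep '[[-1,0,-1,0],[-3,0,-3,0],[-6,0,-5,0],[-9,0,-6,0],[-12,0,-7,0]]'|sed -n 2,4p; python3 -m creep '[[-4,0,-1,0],[-8,0,-2,0],[-12,0,-2,0],[-16,0,-2,0],[-17,0,-2,0]]'|sed -n 2,4p;python3 d.py
python3 - <<'E'
from h import *
t=env.read_camera("top");a=env.read_camera("scene")
cv2.imwrite("pics/tf.png",t);cv2.imwrite("pics/sf.png",a)
b=cv2.imread("pics/t0.png")
for nm,i in(("before",b),("after",t)):
    h=cv2.cvtColor(i,cv2.COLOR_BGR2HSV);k=cv2.inRange(h,(0,75,0),(25,255,255))
    s=i[:,:,:]
    print(nm)
    for r in range(196,340,3):
        print(r,"".join("#" if k[r,c] and i[r,c].max()>45 else ("+" if i[r,c].max()<70 else ("-" if i[r,c].max()<140 else ".")) for c in range(310,430,2))) if nm=="after" else 0
E
```

```text
contact_force: [0.8, 0.4, -0.2]
ee_pos: [546.0, -78.7, 45.9]
tcp_rot: [-0.0, 0.187, 0.982, 0.0]
contact_force: [1.0, -0.3, -0.1]
ee_pos: [659.9, -123.6, 117.5]
tcp_rot: [0.001, 0.187, 0.982, -0.0]
contact_force: [1.1, -0.1, -0.2]
ee_pos: [819.1, -187.6, 132.6]
tcp_rot: [-0.0, 0.187, 0.982, -0.0]
contact_force: [0.3, -0.7, -0.9]
t 17.25 now stand [2.616e+02 1.000e-01 1.326e+02] F [ 0.3 -0.7 -0.9] op 62
before
after
196 ................-......++++++-------------------------------
199 -........-........-....++++++-------------------------------
202 .......-.-.....-.-....+++++++-------------------------------
205 ..-....-...........###++++++--------------------------------
208 ....-.--.-...-.....##++++++---------------------------------
211 ...-.-....--.-.-.-##+++++++---------------------------------
214 ....--......-.....##++++++----------------------------------
217 ....---..-....--.##-+++++-----------------------------------
220 ......---..---...##++++++-----------------------------------
223 ....-----.-.....##-+++++------------------------------------
226 ......--.-.-....#++++++-----
[... 1737 characters left out ...]
--------------------------------------------------
310 ..++++------------------------------------------------------
313 .++++-------------------------------------------------------
316 +++++-------------------------------------------------------
319 -++++-------------------------------------------------------
322 ---++-------------------------------------------------------
325 ------------------------------------------------------------
328 ----------------------------------------------------------+.
331 -----------------------------------------------------------.
334 ------------------------------------------------------------
337 ----------------------------------------------------------.-
```

```bash
python3 -m creep '[[0,4,-2,0],[0,8,-4,0],[0,12,-5,0],[0,16,-5,0],[0,20,-5,0]]'|sed -n 2,4p; python3 -m creep '[[1,4,0,0],[2,8,0,0],[3,12,0,0],[5,16,0,0],[7,20,0,0]]'|sed -n 1,4p;python3 - <<'E'
from h import *
t=env.read_camera("top");a=env.read_camera("scene")
cv2.imwrite("pics/tf.png",t);cv2.imwrite("pics/sf.png",a)
h=cv2.cvtColor(t,cv2.COLOR_BGR2HSV);k=cv2.inRange(h,(0,75,0),(25,255,255))
O=np.array([576,-91.]);A=np.radians(-21.7);ex=np.array([np.cos(A),np.sin(A)]);ey=np.array([-ex[1],ex[0]])
for r in range(196,330,3):
        print(r,"".join("#" if k[r,c] else ("+" if t[r,c].max()<70 else ("-" if t[r,c].max()<150 else ".")) for c in range(310,430,2)))
r=np.zeros_like(k);r[190:345,300:430]=k[190:345,300:430]
for c in cv2.findContours(r,0,2)[0]:
    if cv2.contourArea(c)>200:
        p=cv2.boxPoints(cv2.minAreaRect(c));q=ray("top",p,12)-O;print(cv2.contourArea(c),np.round(np.c_[q@ex,q@ey]).tolist())
E
```

```text
ee_pos: [889.2, 0.7, 189.7]
tcp_rot: [0.002, 0.187, 0.982, 0.0]
contact_force: [0.3, -0.2, 0.2]
time: 18.18
ee_pos: [894.7, 206.2, 185.5]
tcp_rot: [0.001, 0.187, 0.982, 0.0]
contact_force: [0.5, 0.4, -0.6]
196 ............................................................
199 ............................................................
202 ............................................................
205 ...................###......................................
208 ...................#######..................................
211 .................-############..............................
214 ...............---################..........................
217 ..........-------####################.......................
220 .......----------########################...................
223 ....------------#############################...............
226 ....------------#################################...........
229 ........-------######################################.......
232 ............---##########################################...
235 ...............--############################
[... 1400 characters left out ...]
...............----####......................
304 ...................................-........................
307 ............................................................
310 ...........................................................-
313 .........................................................---
316 ......................................................------
319 ...................................................---------
322 ..................................................----------
325 .................................................-----------
328 ................................................------------
5232.0 [[-113.0, 91.0], [74.0, 91.0], [71.0, -96.0], [-113.0, -92.0]]
```

The hanger still shows at rows 250–259 of the top view, so the board slid back flat and is still face down. The finger, moving level, dragged down on the board's face and the lower edge slipped out. I'll repeat it, this time raising the fingers along the arc while pulling.

```bash
python3 -m creep '[[3,-2.8,0,0],[6,-5.6,0,0],[9,-8.4,0,0],[12,-11.2,0,0],[15,-14,0,0]]' 0.7|sed -n 2,4p; python3 -m creep '[[3,-2.8,0,0],[6,-5.6,0,0],[9,-8.4,0,0],[12,-11.2,0,0],[15,-14,0,0]]'|sed -n 1,4p;python3 d.py -165 0 -25;python3 - <<'E'
from h import *
O=np.array([576,-91.]);A=np.radians(-21.7);ex=np.array([np.cos(A),np.sin(A)]);ey=np.array([-ex[1],ex[0]])
q=ray("top",[[330,283],[385,303],[344,248],[401,262],[362,252],[378,258]],12)-O;print(np.round(np.c_[q@ex,q@ey]).tolist())
a=cv2.imread("pics/s0.png");b=cv2.imread("pics/sf.png")
print("tub,round change",[int(np.abs(a[s].astype(int)-b[s]).mean()) for s in(np.s_[218:248,180:210],np.s_[228:260,352:392])])
E
```

```text
ee_pos: [729.0, 139.1, 185.2]
tcp_rot: [0.001, 0.187, 0.982, 0.0]
contact_force: [0.3, -0.3, 0.3]
time: 19.12
ee_pos: [538.1, 64.0, 184.8]
tcp_rot: [0.001, 0.187, 0.982, 0.0]
contact_force: [1.1, -0.7, -0.4]
t 19.1167 now stand [-92.5 130.  184.8] F [ 1.1 -0.7 -0.4] op 61
shift cm [  7.33 -13.    20.95] spin 0.003
[[-114.0, 64.0], [-111.0, -66.0], [-28.0, 63.0], [-11.0, -68.0], [-22.0, 22.0], [-22.0, -17.0]]
tub,round change [7, 7]
```

```bash
python3 -m creep '[[2.2,-3,1,0],[4.4,-6,2,0],[6.4,-9,4,0],[7.4,-12,6,0],[7.4,-13,8,0]]'|sed -n 2,4p; python3 -m creep '[[0,0,3,0],[0,0,6,0],[0,0,9,0],[0,0,11.5,0],[0,0,12.7,0]]'|sed -n 1,4p;python3 d.py -122 0 -25
```

```text
ee_pos: [421.0, -30.1, 103.8]
tcp_rot: [0.001, 0.187, 0.982, -0.0]
contact_force: [1.0, 0.2, -0.2]
time: 19.95
ee_pos: [422.0, -28.2, -24.7]
tcp_rot: [-0.001, 0.187, 0.982, 0.001]
contact_force: [-0.9, 0.3, -0.4]
t 19.95 now stand [-166.3    1.4  -24.7] F [-0.9  0.3 -0.4] op 61
shift cm [-4.43 -0.15  0.02] spin 0.003
```

```bash
python3 -m creep '[[-1,-0.1,0,0],[-2,-0.1,0,0],[-3,-0.1,0,0],[-4,-0.1,0,0],[-5,-0.1,0,0]]'|sed -n 4p; python3 -m creep '[[-1,0,0,0],[-2,0,0,0],[-3,0,0,0],[-4,0,0,0],[-5,0,0,0]]'|sed -n 4p;python3 -m creep '[[-0.6,0,0,0],[-1.2,0,0,0],[-1.8,0,0,0],[-2.4,0,0,0],[-3,0,0,0]]'|sed -n 4p;python3 loc.py; python3 d.py -16 0 -25
```

```text
contact_force: [-1.6, 1.0, 0.6]
contact_force: [-0.4, 0.5, -0.7]
contact_force: [-0.4, -0.0, -0.8]
2249.0 [[324, 266], [314, 266], [310, 256], [256, 259], [251, 269], [240, 270], [243, 289], [323, 286]]
t 21.25 now stand [-30.9   1.1 -21.9] F [ 0.  -0.  -0.6] op 62
shift cm [-1.48 -0.11  0.32] spin 0.003
```

```bash
python3 -m creep '[[-0.4,0,0,0],[-0.8,0,0,0],[-1.2,0,0,0],[-1.4,0,0,0],[-1.5,0,0,0]]'|sed -n '2p;4p';python3 loc.py; python3 d.py -16 0 -25
```

```text
ee_pos: [559.6, -83.1, -22.3]
contact_force: [-4.2, 3.2, 3.3]
2032.0 [[324, 266], [314, 266], [313, 260], [252, 263], [250, 269], [240, 270], [243, 289], [323, 286]]
t 21.7167 now stand [-18.3   1.2 -22.3] F [-3.1  2.   2.8] op 61
shift cm [-0.23 -0.13  0.27] spin 0.003
```

```bash
python3 -m creep '[[-0.1,0,0,0],[-0.2,0,0,0],[-0.3,0,0,0],[-0.3,0,0,0],[-0.3,0,0,0]]'|sed -n '2p;4p';python3 -m creep '[[0.3,0,0,0],[0.8,0,0,0],[1.8,0,0,0],[3.5,0,0,0],[5.5,0,-0.5,0]]'|sed -n 4p; python3 -m creep '[[0.3,0,-3,0],[0.3,0,-6.5,0],[0.3,0,-10,0],[0.3,0,-13,0],[0.3,0,-14.5,0]]' 0.7|sed -n 4p; python3 loc.py; python3 d.py 116 0 125
```

```text
ee_pos: [559.8, -83.2, -22.7]
contact_force: [-10.6, 2.9, 8.8]
contact_force: [-1.1, -1.1, 0.4]
contact_force: [0.5, 0.3, -0.3]
2005.0 [[324, 266], [314, 266], [312, 260], [252, 263], [249, 269], [240, 270], [243, 289], [323, 286]]
t 23.0167 now stand [-69.1   1.1 133.9] F [ 1.9 -0.7  0.2] op 62
shift cm [-18.5   -0.18   1.12] spin 0.003
```

```bash
python3 -m creep '[[-3.7,0,0,0],[-7.4,0,0,0],[-11.4,-0.1,0,0],[-15,-0.1,0,0],[-18,-0.2,1,0]]'|sed -n 4p; python3 -m creep '[[0,0,2,0],[0,0,4,0],[0,0,6,0],[0,0,8,0],[0,0,8.5,0]]'|sed -n 4p; python3 loc.py; python3 d.py 88 0 38
```

```text
contact_force: [0.0, 0.7, 0.3]
contact_force: [-1.0, -0.2, -0.9]
t 23.9 now stand [104.4  -0.6  28.5] F [-0.9  0.8 -0.3] op 62
shift cm [ 1.64  0.06 -0.94] spin 0.003
```

```bash
python3 -m creep '[[0.5,0,-0.3,0],[1,0,-0.6,0],[1.5,0,-0.9,0],[1.6,0,-0.95,0],[1.6,0,-0.95,0]]'|sed -n 4p; python3 d.py 80 0 38
```

```text
contact_force: [-0.1, 0.2, 0.0]
t 24.3167 now stand [91.7 -0.4 44.4] F [-0.1  0.2  0. ] op 62
shift cm [1.17 0.04 0.64] spin 0.003
```

```bash
python3 -m creep '[[0.2,0,0.2,0],[0.4,0,0.4,0],[0.6,0,0.6,0],[0.7,0,0.6,0],[0.7,0,0.6,0]]'|sed -n 4p; python3 d.py 80 0 38
```

```text
contact_force: [0.4, -0.1, -0.4]
t 24.7333 now stand [83.5 -0.5 35.8] F [ 0.4 -0.1 -0.4] op 62
shift cm [ 0.35  0.05 -0.22] spin 0.003
```

```bash
python3 -m creep '[[0.4,0,-0.2,0],[0.9,0,-0.6,0],[1.4,0,-1.1,0],[1.9,0,-1.6,0],[2.4,0,-1.9,0]]'|sed -n 4p; python3 d.py;python3 -m creep '[[0.6,0,-0.35,0],[1.2,0,-0.6,0],[1.8,0,-0.8,0],[2.4,0,-1,0],[3,0,-1.2,0]]'|sed -n 4p; python3 d.py;python3 -m creep '[[0.7,0,-0.15,0],[1.4,0,-0.25,0],[2.1,0,-0.3,0],[2.8,0,-0.3,0],[3.5,0,-0.3,0]]'|sed -n 4p; python3 d.py;python3 -m creep '[[0.6,0,0,0],[1.2,0,0,0],[1.8,0,0,0],[2.4,0,0,0],[2.4,0,0,0]]'|sed -n 4p; python3 d.py; python3 loc.py
python3 - <<'E'
from h import *
a=env.read_camera("scene")
k=cv2.inRange(cv2.cvtColor(a,cv2.COLOR_BGR2HSV),(0,75,0),(25,255,255))
for r in range(205,272,2):print(r,"".join("#" if k[r,c] and a[r,c].max()>50 else ("+" if a[r,c].max()<70 else ("-" if a[r,c].max()<150 else ".")) for c in range(235,330,1)))
E
```

```text
contact_force: [0.9, 0.7, -0.4]
t 25.15 now stand [60.1 -0.6 56.6] F [ 0.9  0.7 -0.4] op 62
contact_force: [0.3, -0.7, -0.4]
t 25.5667 now stand [29.3 -0.7 67.4] F [ 0.3 -0.7 -0.4] op 61
contact_force: [0.5, -0.4, 0.1]
t 25.9833 now stand [-5.7 -0.8 70.2] F [ 0.5 -0.4  0.1] op 62
contact_force: [1.0, 0.1, 0.6]
t 26.4 now stand [-30.2  -0.8  70. ] F [1.  0.1 0.6] op 62
1670.5 [[324, 266], [243, 269], [240, 276], [243, 289], [323, 286]]
381.5 [[296, 231], [270, 231], [272, 245], [282, 250], [291, 247]]
205 -++++++++++++++++++++++++++++++++++++++++-----------.........-+++++++++++---+++++++++++++------
207 ++++++++++--############-....................................-+++++++++++----++++++++++++------
209 +++++++++-..-++++++++++++-.........................-----------+++++++++++#++-----++++++++------
211 ++++++-....-++++++++++++++-------------------------++++-------+++++++++++++++----++++----------
213 +++++++++--#++++++++++++++++-----+----------------------.--++#++++++++++++-------++++----------
215 +++++++----#++++++++++++#++++-............................-+++++++++++++++--------+++-----
[... 2105 characters left out ...]

259 ....................-#####################################################--...................
261 .....................##################------..................................................
263 ...............................................................................................
265 ..................................................................---------------------..------
267 ...............................----------.################################################-----
269 ........##################################################################################-----
271 .....#####################################################################################-----
```

The bear picture now shows face up, with the frame running from (256,227) to (310,257) in the scene view. I'll rise clear, confirm it lies flat and that the bystanders haven't moved, then hand in.

```bash
python3 -m creep '[[0,0,-2,0],[0,0,-5,0],[0,0,-8,0],[0,0,-11,0],[0,0,-12,0]]'|sed -n 4p; python3 -m creep '[[3,0,0,0],[6,0,0,0],[9,0,0,0],[12,0,0,0],[15,0,0,0]]'|sed -n 1,4p; python3 -m creep '[[0,0,0,0],[0,0,0,0],[0,0,0,0],[0,0,0,0],[0,0,0,0]]'|sed -n 1p
python3 - <<'E'
from h import *
a=env.read_camera("scene");a0=cv2.imread("pics/s0.png")
O=np.array([576,-91.]);A=np.radians(-21.7);ex=np.array([np.cos(A),np.sin(A)]);ey=np.array([-ex[1],ex[0]])
k=cv2.inRange(cv2.cvtColor(a,cv2.COLOR_BGR2HSV),(0,75,0),(25,255,255))
r=np.zeros_like(k);r[205:265,245:318]=k[205:265,245:318];r[263:]=0
p=cv2.boxPoints(cv2.minAreaRect(np.argwhere(r)[:,::-1].astype(np.float32)))
q=ray("scene",p,8)-O;print(np.round(p).tolist(),np.round(np.c_[q@ex,q@ey]).tolist())
def blob(i,lo,hi,s):
    m=np.zeros(i.shape[:2],np.uint8);m[s]=cv2.inRange(cv2.cvtColor(i,cv2.COLOR_BGR2HSV),lo,hi)[s];M=cv2.moments(m,True);return round(M["m10"]/M["m00"],1),round(M["m01"]/M["m00"],1)
for i in(a0,a):print("round",blob(i,(0,75,0),(25,255,255),np.s_[220:265,345:398]),"tub",blob(i,(100,100,0),(130,255,255),np.s_[210:245,175:212]),"purple",blob(i,(130,80,0),(160,255,255),np.s_[155:208,295:365]))
E
```

```text
contact_force: [1.0, 0.2, 0.1]
time: 27.33
ee_pos: [407.7, -25.7, 189.2]
tcp_rot: [0.0, 0.187, 0.982, 0.0]
contact_force: [-0.9, -0.9, 0.9]
time: 27.75
[[253.0, 225.0], [310.0, 222.0], [311.0, 259.0], [255.0, 262.0]] [[-129.0, -70.0], [-128.0, 68.0], [-11.0, 65.0], [-13.0, -64.0]]
round (370.5, 245.6) tub (192.2, 226.9) purple (329.6, 181.6)
round (370.6, 245.5) tub (192.2, 226.9) purple (329.5, 181.6)
```

```bash
python3 -c "
from plant import env
print(env.close_job())"
```

```text
the job is handed in; nothing more can be done
None
```

The plaque now lies flat, picture side up, about 12 mm in front of the stand; the first pull slid it back face down, so I pushed it up again and tipped it over on the second try. The round plaque and tub have not moved, and I handed the job in at about 28 s.

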